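# Fold the router's antennas and shut its crate

### The arm

A 7-joint arm with a two-finger parallel gripper is mounted at the origin on the work surface. World frame = base frame: x ahead of the robot, y to its left, z up, the work surface at z = 0. Lengths are in m, angles in rad, forces in N, time in s.
With the tool pointing down it reaches from about 0.4 to 0.875 m from the base axis. Payload 19.3 kg.
Tool frame: the origin (TCP) lies at the very end of the fingers, on their centre line; the grasp point (between the pads) lies 19 mm behind it; z points along the fingers, y is the line along which they close (so a half turn about z gives the same grasp; the last joint's range is limited). The gripper opens to 85 mm and grips with 20 to 120 N. Pads are 22 mm wide; open, the fingers measure 114 mm over their backs; the gripper's body (76 mm by 85 mm) begins 54 mm behind the grasp point. The pads swing forward as they close: fully open they stand 13 mm farther back than shut.
Start: joints at [-1.228, 0.521, -0.036, 1.599, 0.021, 1.021, -0.113], TCP at [0.251, 0.572, 0.231] pointing down, gripper open.
Joint ranges: [-2.91, 2.91], [-0.3, 2.13], [-1.5, 1.42], [0.17, 2.43], [-1.26, 4.41], [0.16, 1.93], [-2.52, 2.52]. Speed limits (rad/s): [1.89, 1.89, 2.39, 2.39, 3.01, 3.01, 3.01].

### API

Orientations are given as [roll, pitch, yaw] about the fixed x, y, z axes, in that order (R = Rz(yaw) Ry(pitch) Rx(roll)).
In Python, from workcell import bot, grab_frame, calibration, job gives the robot as it stands.
- The arm moves only by the shell command python3 -m creep [FORCE], which reads ROWS from standard input. ROWS is a JSON object whose key "offsets" holds a list of rows, 1 to 5 of them, each of 7 numbers: the finger opening in m, then dx, dy, dz in a scale on which 1.0 is 75 cm, then a rotation vector rx, ry, rz in shares of 2 rad (1.0 is 2 rad); each row is the pose to reach, as a shift and turn from the pose commanded when the command began, along the tool's axes at that moment; what a row does not reach only later rows make up. A row lasts 1/8 s, in which the tool goes at most 0.0625 m and 0.188 rad, less where a joint would pass 70% of its speed; a pose out of reach is approached as far as the arm can. The fingers move at their own pace and stop on an object; FORCE is the grip in N (left out, the last holds). Time passes only in rows, so rows that do not move let the fingers close. It prints the time, the measured TCP pose, the force, the opening and the grip force at its end. Input that does not fit is refused with a message, and nothing moves.
- bot.observe(): the state, without advancing time (a new reading comes with each control period).
- grab_frame(name): name is "side" or "top"; returns (picture, depth): 480x640x3 uint8, blue, green, red; 480x640 float32, m along the optical axis (not along the pixel's ray), 0 where there is no reading.
- calibration(name): a dict with "vfov" (degrees; the focal length in pixels is half the picture's height over the tangent of half this angle, whatever the lens; pixels are square), "cx", "cy" (the principal point, pixels), "eye" and "attitude" of the camera in the world. Camera axes: x right, y down, z forward; pixel columns grow to the right and rows downward; lengths in m; the calibration is good to about 2 mm. A picture is of the moment at which its call begins. calibration takes no time and is no camera call.
- job.job_done(): hands the job in; it is judged then, once.
The state is a dict: "clock": time; "qpos": joint angles; "qd": joint speeds; "joint_efforts": joint torques, N m; "position": TCP position; "tool_rot": TCP orientation; "force": force on the tool from outside, world axes, zero at the start; "moment": the same for the moment, N m; "grip_width": finger opening in m; "finger_force": force on a finger pad.
Only numpy, scipy, OpenCV 4.12 (cv2) and the standard library are available. Lean on these libraries where they do the work, as an engineer would, in place of code of your own. Each camera call takes 0.05 s, during which the arm holds its last target. There are 200 camera calls.

### The job

The router is being put away in its wooden crate, but its two antennas stand up in the way of the lid. Push each antenna over towards the router's front until it lies flat beside the router, then swing the crate's lid over and press it fully shut. Do it all by pushing, without lifting or shifting the router, and leave everything else in the crate and on the desk where it is.

Things in the scene. Friction and masses are not known exactly. Their poses are not given: they have to be found in the camera images.
- crate: open-topped pine bottle crate standing on the desk, fixed: outside 340 (its x) x 250 (its y) x 95 mm high, walls 10 mm, floor 8 mm thick. Origin under its centre, z up. Its lid is hinged along the long +y side.
- lid (a joint): hinge of the crate's flat pine lid (rad): 0 = fully shut, lying on the rim; 1.571 = standing straight up; it starts leaning open outwards, beyond upright, at 2.0 to 2.3; stop at 2.4. Stiff hinges: the lid stays at any angle (about 0.6 N m to turn it, plus its weight, 0.36 kg).
- lid_hinge (a point): middle of the lid's hinge axis, at the top outer edge of the crate's +y wall: crate frame x 0, y +125 mm, z +95 mm. Its axes turn with the lid: z is the normal of the lid's outer face, -y points from the hinge to the free edge, x runs along the hinge (crate's x).
- lid_edge (a point): middle of the lid's free edge, on the outer face: 250 mm from the hinge axis. The lid is 340 mm long (along the hinge), 250 mm wide and 9 mm thick, its inner face in the plane of the hinge axis. Axes as for lid_hinge.
- router: compact white router standing loose on the crate's floor on rubber feet, about 0.5 kg: 110 (its x, depth) x 130 (its y, width) x 30 mm high. Origin under its centre, z up; its front (row of vents) faces its -x, away from the antennas' hinges.
- antenna_left (a joint): hinge of the router's left antenna, on the router's side at its +y side (rad): 0 = standing upright, 1.571 = folded flat forward (towards the router's front) alongside the router, its stop; the other stop is -0.15. Starts upright or leaning up to 0.35 forward. Stiff: it stays where it is put (about 0.07 N m to turn it).
- antenna_left_hinge (a point): point on the hinge axis of the left antenna, in the middle of the blade's width: router frame x +40 mm, y +76.5 mm, z +27 mm. Axes as for the tip.
- antenna_left_tip (a point): the free end of the left antenna, on its centre line, 118 mm from its hinge axis. The antenna is a white blade 16 mm wide (router's y) and 12 mm thick. The point's z axis points along the blade away from the hinge, its x axis out of the rear (upper, when folded) broad face.
- antenna_right (a joint): hinge of the router's right antenna, on the router's side at its -y side (rad): 0 = standing upright, 1.571 = folded flat forward (towards the router's front) alongside the router, its stop; the other stop is -0.15. Starts upright or leaning up to 0.35 forward. Stiff: it stays where it is put (about 0.07 N m to turn it).
- antenna_right_hinge (a point): point on the hinge axis of the right antenna, in the middle of the blade's width: router frame x +40 mm, y -76.5 mm, z +27 mm. Axes as for the tip.
- antenna_right_tip (a point): the free end of the right antenna, on its centre line, 118 mm from its hinge axis. The antenna is a white blade 16 mm wide (router's y) and 12 mm thick. The point's z axis points along the blade away from the hinge, its x axis out of the rear (upper, when folded) broad face.
- adapter: black plug-in power adapter, 45 x 62 x 30 mm, loose on the crate's floor near its front end; origin under its centre
- splitter: small grey two-way network splitter box, 40 x 55 x 24 mm, loose on the crate's floor near its front end; origin under its centre
- tower: white upright tower (base station), 98 x 98 x 168 mm, standing on the desk; origin under its centre
- modem: flat white modem, 125 x 170 x 31 mm, lying on the desk; origin under its centre
- mug: white mug, 80 mm across, 92 mm high, on the desk; origin under its centre
- screwdriver: screwdriver lying on the desk; origin at the middle of its underside
- tape: roll of black tape lying flat, 94 mm across, 19 mm high; origin under its centre
Things that resemble listed ones, but are neither listed nor needed, are in the scene too. What is shaped like the router but orange is not meant.

How it is judged:
By the outcome, as a careful person would: the job done as asked, in the order asked, and still so for the second after the job is handed in, with the robot touching nothing.
It also fails if it takes over 72 s, if anything falls off the work surface, if the arm or the gripper's body presses on something with over 40 N, if the wrist force passes 120 N, or if a joint passes its speed limit or range.

## Working session

There is one attempt and no reset: what is moved stays moved. The work goes in short steps, Python scripts to look and compute and a shell command to move; the robot and the scene stay as the last step left them, time stands still between calls to the robot, and variables do not carry over. Pictures are saved under pics/ and viewed, at most 10 in all, crops included, and the job is handed in when it is done.

```bash
mkdir -p pics; ls
python3 - <<'E'
from workcell import bot, grab_frame, calibration
import cv2,numpy as np
for n in("top","side"):
    p,d=grab_frame(n); cv2.imwrite(f"pics/{n}0.png",p); np.savez(f"{n}0.npz",p=p,d=d); print(n,calibration(n))
print(bot.observe())
E
```

```text
pics
top {'vfov': 42.08243733067068, 'cx': 323.9299303664666, 'cy': 244.32413208551796, 'eye': array([ 0.35625841, -0.01772155,  1.55135857]), 'attitude': array([-3.05699343,  0.00697506, -1.56745792])}
side {'vfov': 51.271125189222666, 'cx': 316.6025151555534, 'cy': 238.42454590327876, 'eye': array([ 0.34599246, -1.12994743,  0.79367191]), 'attitude': array([-2.1141631 , -0.00871554, -0.11930035])}
{'clock': 0.1, 'qpos': array([-1.228197  ,  0.52194992, -0.03630571,  1.59993693,  0.02118343,
        1.02106536, -0.11280452]), 'qd': array([-0.00075982, -0.00099671, -0.00075013, -0.00118067,  0.00029266,
        0.00069148, -0.00066936]), 'joint_efforts': array([ 3.65042666e-03, -9.28474259e+01,  1.98395133e+00, -3.70528293e+01,
        1.81770790e-02,  5.26659904e-03,  8.53574960e-06]), 'position': array([0.25065697, 0.57222363, 0.23079135]), 'tool_rot': array([-3.14061945e+00,  6.31585388e-05,  2.72875010e+00]), 'force': array([-0.47589643,  0.33598173, -0.38050422]), 'moment': array([ 0.00987808, -0.01040509, -0.02468461]), 'finger_force': 0.0, 'grip_width': 0.08542690877313816}
```

View pics/top0.png

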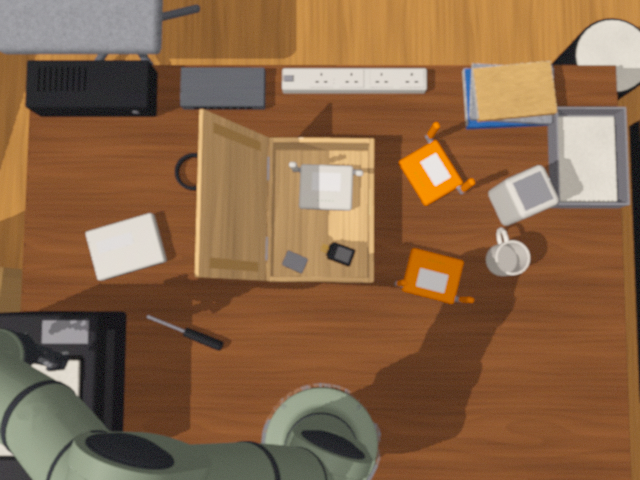

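View pics/side0.png

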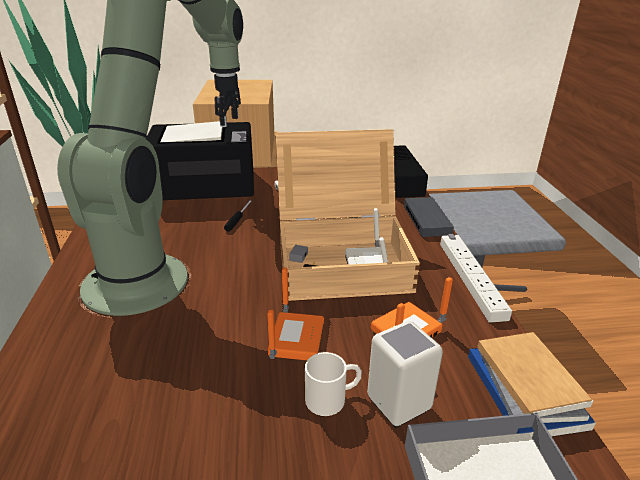

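The top view shows the crate (rim about 268–375 × 138–282 px) with its lid to the left. The white router is at (327,187), with antennas at about (292,166) and (358,172), so its front faces the robot. The side view shows the antennas upright at about (376,225) and (383,250). Next I'll measure.

```bash
cat > h.py <<'E'
import numpy as np,cv2
from scipy.spatial.transform import Rotation as R
from workcell import bot,grab_frame,calibration
def cloud(n,d):
    c=calibration(n);f=240/np.tan(np.radians(c["vfov"]/2))
    v,u=np.mgrid[:480,:640]
    P=np.stack([(u-c["cx"])/f*d,(v-c["cy"])/f*d,d],-1)
    P=P@R.from_euler("xyz",c["attitude"]).as_matrix().T+c["eye"]
    P[d==0]=np.nan
    return P
E
python3 - <<'E'
from h import *
np.set_printoptions(precision=3,suppress=True)
a=np.load("top0.npz");P=cloud("top",a["d"]);z=P[...,2]
m=np.zeros((480,640),bool);m[130:290,262:382]=1
rim=(m&(z>.085)&(z<.105)).astype(np.uint8)
q=P[rim>0]; print("rim",len(q),np.median(q[:,2]),cv2.minAreaRect(q[:,:2].astype(np.float32)),np.percentile(q[:,:2],[1,99],axis=0))
hsv=cv2.cvtColor(a["p"],cv2.COLOR_BGR2HSV)
w=m&(hsv[...,1]<50)&(hsv[...,2]>110)
t=w&(z>.034)&(z<.043); q=P[t];print("router top",len(q),np.median(q,0),cv2.minAreaRect(q[:,:2].astype(np.float32)))
for s in((280,305),(350,368)):
    k=np.zeros_like(m);k[150:185,s[0]:s[1]]=1
    q=P[k&w&(z>.05)];print("ant",len(q),q[np.argsort(-q[:,2])][:40:4])
l=np.zeros_like(m);l[105:285,190:266]=1
q=P[l&(z>.1)];print("lid",len(q)); 
A=np.c_[q[:,1],np.ones(len(q))];c=np.linalg.lstsq(A,q[:,2],rcond=None)[0];print("slope",c,"angle",np.pi-np.arctan(c[0]),q.min(0),q.max(0))
q=P[m&(hsv[...,2]<110)&(z>.025)&(z<.05)];print("boxes",q.min(0),q.max(0))
b=np.load("side0.npz");P=cloud("side",b["d"]);z=P[...,2]
hsv=cv2.cvtColor(b["p"],cv2.COLOR_BGR2HSV)
w=(hsv[...,1]<40)&(hsv[...,2]>110);k=np.zeros_like(w);k[200:270,368:395]=1
q=P[w&k&(z>.05)&(z<.2)]
for g in (q[q[:,1]>np.mean(q[:,1])],q[q[:,1]<=np.mean(q[:,1])]):
    print("side ant",len(g))
    for lo in np.arange(.05,.17,.02):
        s=g[(g[:,2]>lo)&(g[:,2]<lo+.02)]
        if len(s):print(lo,len(s),np.median(s,0),s.max(0))
E
```

```text
rim 2526 0.09512928780831598 ((0.5650564432144165, 0.007218554615974426), (0.2578814625740051, 0.34208130836486816), 89.33438873291016) [[ 0.394 -0.121]
 [ 0.734  0.134]]
router top 1920 [ 0.625 -0.009  0.038] ((0.5506322979927063, 0.0045606642961502075), (0.1417778581380844, 0.27502724528312683), 81.18531036376953)
ant 57 [[0.655 0.063 0.155]
 [0.66  0.068 0.154]
 [0.663 0.063 0.153]
 [0.654 0.059 0.152]
 [0.654 0.066 0.151]
 [0.656 0.068 0.15 ]
 [0.652 0.068 0.149]
 [0.652 0.066 0.147]
 [0.66  0.066 0.146]
 [0.655 0.06  0.134]]
ant 44 [[ 0.642 -0.082  0.156]
 [ 0.64  -0.089  0.153]
 [ 0.636 -0.082  0.151]
 [ 0.636 -0.08   0.15 ]
 [ 0.638 -0.089  0.149]
 [ 0.634 -0.082  0.148]
 [ 0.639 -0.092  0.147]
 [ 0.635 -0.087  0.145]
 [ 0.64  -0.078  0.138]
 [ 0.651 -0.086  0.123]]
lid 10743
slope [ 1.968 -0.156] angle 2.040919765957236 [0.395 0.13  0.1  ] [0.736 0.25  0.324]
boxes [ 0.434 -0.08   0.026] [ 0.489 -0.014  0.046]
side ant 141
0.05 18 [0.666 0.058 0.062] [0.671 0.064 0.068]
0.07 24 [0.665 0.057 0.082] [0.67  0.062 0.09 ]
0.09000000000000001 41 [0.662 0.06  0.098] [0.686 0.131 0.109]
0.11000000000000001 24 [0.659 0.059 0.12 ] [0.667 0.063 0.13 ]
0.13 27 [0.658 0.058 0.142] [0.663 0.067 0.15 ]
0.15000000000000002 7 [0.659 0.061 0.151] [0.661 0.073 0.154]
side ant 116
0.07 10 [ 0.653 -0.094  0.086] [ 0.658 -0.087  0.09 ]
0.09000000000000001 33 [ 0.648 -0.094  0.099] [ 0.656 -0.082  0.11 ]
0.11000000000000001 32 [ 0.644 -0.095  0.12 ] [ 0.651 -0.085  0.13 ]
0.13 38 [ 0.64  -0.093  0.143] [ 0.646 -0.082  0.15 ]
0.15000000000000002 3 [ 0.638 -0.093  0.151] [ 0.64  -0.09   0.152]
```

Run:
```python
import cv2
a=cv2.imread("pics/top0.png")[125:290,185:385];b=cv2.imread("pics/side0.png")[190:310,270:430]
a=cv2.resize(a,(480,396),interpolation=2)
b=cv2.resize(b,None,fx=2,fy=2);c=cv2.copyMakeBorder(b,0,396-240,0,0,0)
cv2.imwrite("pics/crop.png",cv2.hconcat([a,c]))
```

```text
(no output)
```

View pics/crop.png

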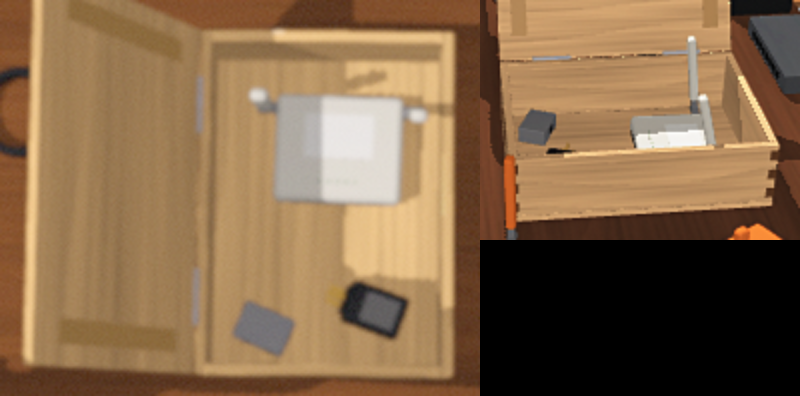

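Router: hinges near (0.668, 0.066) and (0.665, −0.087), yaw about −0.02. The lid is hinged at y≈0.1275 and open to 2.04 rad. First I raise the tool, close the fingers and start turning to yaw π/2.

The rows are not in the units I measure in: shifts go in shares of 75 cm and turns go in shares of 2 rad. I convert before sending: -0.22 m / 0.75 = -0.2933, -0.18 m / 0.75 = -0.24, 0.9 rad / 2 = 0.45.

```bash
echo '{"offsets":[[0, 0, 0, -0.08, 0, 0, 0.09], [0, 0, 0, -0.16, 0, 0, 0.18], [0, 0, 0, -0.24, 0, 0, 0.27], [0, 0, 0, -0.2933, 0, 0, 0.36], [0, 0, 0, -0.2933, 0, 0, 0.45]]}' | python3 -m creep
```

```text
clock: 0.72
position: [0.2511, 0.573, 0.4543]
tool_rot: [3.139, -0.004, 1.823]
force: [-0.0, -0.0, -1.0]
grip_width: 0.0007
finger_force: 0.0
```

Converted, -0.25 m / 0.75 = -0.3333, -0.2 m / 0.75 = -0.2667, 0.258 rad / 2 = 0.129.

```bash
echo '{"offsets":[[0, -0.0667, 0.0373, 0, 0, 0, 0.065], [0, -0.1333, 0.0747, 0, 0, 0, 0.129], [0, -0.2, 0.112, 0, 0, 0, 0.129], [0, -0.2667, 0.1493, 0, 0, 0, 0.129], [0, -0.3333, 0.1867, 0, 0, 0, 0.129]]}' | python3 -m creep
```

```text
clock: 1.35
position: [0.4508, 0.365, 0.4512]
tool_rot: [-3.141, 0.0, 1.571]
force: [0.9, 0.8, 0.2]
grip_width: -0.0
finger_force: 0.0
```

Converted, -0.23 m / 0.75 = -0.3067, 0.2 m / 0.75 = 0.2667.

```bash
echo '{"offsets":[[0, -0.0613, 0.0533, 0, 0, 0, 0], [0, -0.1227, 0.1067, 0, 0, 0, 0], [0, -0.184, 0.16, 0, 0, 0, 0], [0, -0.2453, 0.2133, 0, 0, 0, 0], [0, -0.3067, 0.2667, 0, 0, 0, 0]]}' | python3 -m creep; echo '{"offsets":[[0, -0.0533, 0.04, 0, 0, 0, 0], [0, -0.0933, 0.0667, 0, 0, 0, 0], [0, -0.0933, 0.0667, 0, 0, 0, 0], [0, -0.0933, 0.0667, 0, 0, 0, 0]]}' | python3 -m creep
```

```text
clock: 1.98
position: [0.6509, 0.135, 0.4511]
tool_rot: [-3.141, -0.0, 1.571]
force: [0.3, 0.7, 0.0]
grip_width: -0.0002
finger_force: 0.0
clock: 2.48
position: [0.6997, 0.067, 0.4509]
tool_rot: [-3.141, -0.0, 1.571]
force: [0.0, 1.2, -0.5]
grip_width: -0.0002
finger_force: 0.0
```

```bash
echo '{"offsets":[[0, 0, 0, 0.08, 0, 0, 0], [0, 0, 0, 0.16, 0, 0, 0], [0, 0, 0, 0.24, 0, 0, 0], [0, 0, 0, 0.3067, 0, 0, 0], [0, 0, 0, 0.3067, 0, 0, 0]]}' | python3 -m creep; echo '{"offsets":[[0, 0, 0, 0.0667, 0, 0, 0], [0, 0, 0, 0.1333, 0, 0, 0], [0, 0, 0, 0.1413, 0, 0, 0], [0, 0, 0, 0.1413, 0, 0, 0]]}' | python3 -m creep;python3 - <<'E'
from h import *
p,d=grab_frame("top");cv2.imwrite("pics/t1.png",cv2.resize(p[120:290,180:390],None,fx=2.2,fy=2.2));q,d=grab_frame("side");cv2.imwrite("pics/s1.png",cv2.resize(q[60:320,200:440],(336,364)))
a=cv2.imread("pics/t1.png");b=cv2.imread("pics/s1.png");h=max(len(a),len(b))
cv2.imwrite("pics/c1.png",cv2.hconcat([cv2.copyMakeBorder(x,0,h-len(x),0,0,0) for x in(a,b)]))
E
```

```text
clock: 3.1
position: [0.6979, 0.068, 0.2186]
tool_rot: [-3.136, 0.0, 1.572]
force: [-0.2, -0.1, 0.9]
grip_width: 0.0001
finger_force: 0.0
clock: 3.6
position: [0.7012, 0.0668, 0.1181]
tool_rot: [3.139, -0.0, 1.571]
force: [-0.1, 0.6, 1.4]
grip_width: 0.0001
finger_force: 0.0
```

View pics/c1.png

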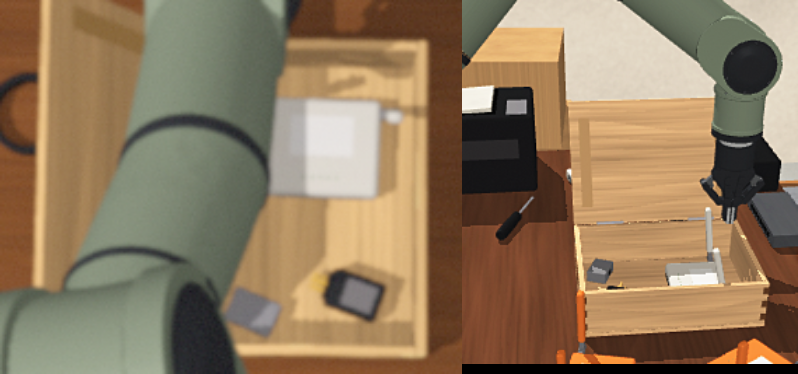

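The fingers stand at about (728,212) in the side crop, behind the upright left antenna at (709,230). I'll fold it along an arc.

Converted, -0.06 m / 0.75 = -0.08, -0.05 m / 0.75 = -0.0667.

```bash
echo '{"offsets":[[0, 0, -0.02, 0, 0, 0, 0], [0, 0, -0.036, 0.0013, 0, 0, 0], [0, 0, -0.0507, 0.004, 0, 0, 0], [0, 0, -0.0667, 0.0093, 0, 0, 0], [0, 0, -0.08, 0.016, 0, 0, 0]]}' | python3 -m creep; echo '{"offsets":[[0, 0.0013, -0.0133, 0.0107, 0, 0, 0], [0, 0.0013, -0.024, 0.0227, 0, 0, 0], [0, 0.0013, -0.0333, 0.036, 0, 0, 0], [0, 0.0027, -0.0413, 0.0493, 0, 0, 0], [0, 0.0027, -0.0467, 0.0627, 0, 0, 0]]}' | python3 -m creep; echo '{"offsets":[[0, 0, -0.0027, 0.008, 0, 0, 0], [0, 0, -0.0027, 0.0147, 0, 0, 0], [0, 0, -0.0027, 0.0173, 0, 0, 0], [0, 0, -0.0027, 0.0173, 0, 0, 0]]}' | python3 -m creep
```

```text
clock: 4.32
position: [0.6392, 0.0665, 0.1031]
tool_rot: [3.142, -0.0, 1.571]
force: [0.8, 0.6, 1.0]
grip_width: 0.0
finger_force: 0.4
clock: 4.95
position: [0.6046, 0.0685, 0.0555]
tool_rot: [-3.141, 0.0, 1.571]
force: [1.1, 0.9, 0.9]
grip_width: 0.0002
finger_force: 0.4
clock: 5.45
position: [0.603, 0.0684, 0.0433]
tool_rot: [3.142, 0.0, 1.571]
force: [0.2, 0.1, -0.5]
grip_width: 0.0003
finger_force: 0.0
```

Continue down in 1 mm steps until the force rises.

Converted, 0.002 m / 0.75 = 0.0027, 0.001 m / 0.75 = 0.0013.

```bash
echo '{"offsets":[[0, 0, 0, 0.0013, 0, 0, 0], [0, 0, 0, 0.0027, 0, 0, 0], [0, 0, 0, 0.0027, 0, 0, 0]]}' | python3 -m creep; echo '{"offsets":[[0, 0, 0, 0.0013, 0, 0, 0], [0, 0, 0, 0.0013, 0, 0, 0]]}' | python3 -m creep; echo '{"offsets":[[0, 0, 0, 0.0013, 0, 0, 0], [0, 0, 0, 0.0013, 0, 0, 0]]}' | python3 -m creep
```

```text
clock: 5.82
position: [0.6029, 0.0684, 0.0413]
tool_rot: [3.141, 0.0, 1.571]
force: [-0.3, 0.3, -0.7]
grip_width: -0.0001
finger_force: 0.0
clock: 6.08
position: [0.603, 0.0685, 0.0407]
tool_rot: [3.141, -0.0, 1.571]
force: [-3.4, 0.5, 10.6]
grip_width: 0.0002
finger_force: 5.3
clock: 6.32
position: [0.603, 0.0689, 0.0401]
tool_rot: [3.141, -0.001, 1.571]
force: [-6.3, 1.5, 18.3]
grip_width: 0.0
finger_force: 8.9
```

The left antenna is on its stop. Next I go up, across and down behind the right one.

Converted, -0.16 m / 0.75 = -0.2133, -0.12 m / 0.75 = -0.16.

```bash
echo '{"offsets":[[0, 0, 0, -0.0067, 0, 0, 0], [0, 0, 0, -0.08, 0, 0, 0], [0, 0, 0, -0.16, 0, 0, 0], [0, 0, 0.04, -0.2133, 0, 0, 0], [0, -0.04, 0.1067, -0.2133, 0, 0, 0]]}' | python3 -m creep; echo '{"offsets":[[0, -0.08, 0.0107, 0, 0, 0, 0], [0, -0.16, 0.0107, 0, 0, 0, 0], [0, -0.1667, 0.0107, 0.0533, 0, 0, 0], [0, -0.1667, 0.0107, 0.112, 0, 0, 0], [0, -0.1667, 0.0107, 0.112, 0, 0, 0]]}' | python3 -m creep
python3 - <<'E'
from h import *
np.set_printoptions(precision=3,suppress=True)
q,d=grab_frame("side");cv2.imwrite("pics/s2.png",cv2.resize(q[130:310,260:440],(720,600),interpolation=2)[:, :])
E
```

```text
clock: 6.95
position: [0.6849, 0.0413, 0.2036]
tool_rot: [3.136, -0.003, 1.575]
force: [0.2, 0.4, 0.2]
grip_width: 0.0002
finger_force: 0.0
clock: 7.58
position: [0.6891, -0.0863, 0.1126]
tool_rot: [-3.136, -0.0, 1.571]
force: [0.2, 1.1, 0.5]
grip_width: -0.0001
finger_force: 0.0
```

View pics/s2.png

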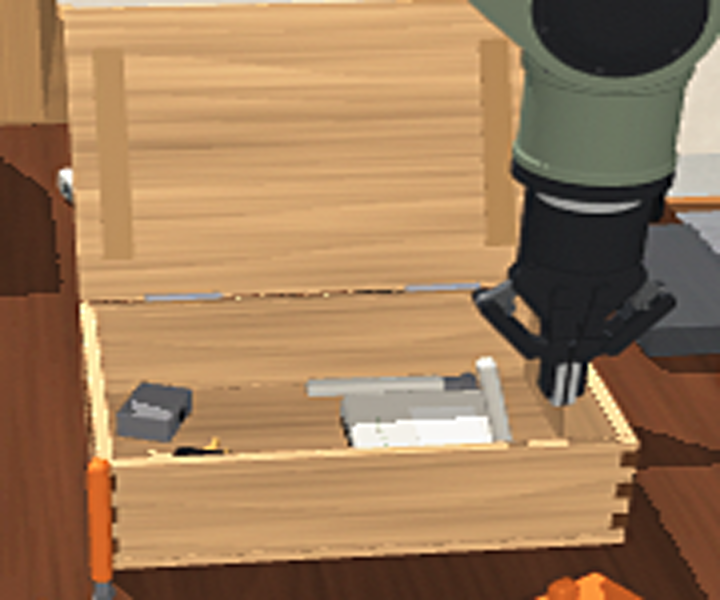

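The left antenna lies flat at (308–445, 385). The fingers, at (565,385), are behind the right antenna at (490,395). I'll fold the right one the same way.

Converted, -0.0635 m / 0.75 = -0.0847, -0.0435 m / 0.75 = -0.058.

```bash
echo '{"offsets":[[0, 0, -0.024, 0, 0, 0, 0], [0, 0, -0.04, 0.004, 0, 0, 0], [0, 0, -0.058, 0.008, 0, 0, 0], [0, 0, -0.072, 0.016, 0, 0, 0], [0, 0.0013, -0.0847, 0.0253, 0, 0, 0]]}' | python3 -m creep; echo '{"offsets":[[0, 0, -0.0107, 0.012, 0, 0, 0], [0, 0, -0.02, 0.024, 0, 0, 0], [0, 0.0013, -0.0267, 0.0373, 0, 0, 0], [0, 0.0013, -0.032, 0.0493, 0, 0, 0], [0, 0.0013, -0.0347, 0.0613, 0, 0, 0]]}' | python3 -m creep; echo '{"offsets":[[0, 0, -0.0013, 0.004, 0, 0, 0], [0, 0, -0.0013, 0.008, 0, 0, 0], [0, 0, -0.0013, 0.008, 0, 0, 0]]}' | python3 -m creep;echo '{"offsets":[[0, 0, 0, 0.0027, 0, 0, 0], [0, 0, 0, 0.0027, 0, 0, 0]]}' | python3 -m creep
```

```text
clock: 8.25
position: [0.6273, -0.0855, 0.0966]
tool_rot: [3.14, 0.0, 1.571]
force: [0.6, -0.1, 0.2]
grip_width: -0.0
finger_force: 0.4
clock: 8.88
position: [0.6011, -0.0845, 0.0496]
tool_rot: [-3.141, -0.0, 1.571]
force: [-0.9, 0.5, 1.1]
grip_width: 0.0001
finger_force: 0.4
clock: 9.25
position: [0.6005, -0.0846, 0.0442]
tool_rot: [3.142, 0.0, 1.571]
force: [-0.3, 0.2, -0.0]
grip_width: -0.0
finger_force: 0.0
clock: 9.5
position: [0.6004, -0.0845, 0.0423]
tool_rot: [3.142, 0.0, 1.571]
force: [0.6, 0.8, 0.3]
grip_width: 0.0002
finger_force: 0.0
```

Converted, 0.001 m / 0.75 = 0.0013.

```bash
echo '{"offsets":[[0, 0, 0, 0.0013, 0, 0, 0], [0, 0, 0, 0.0013, 0, 0, 0]]}' | python3 -m creep; echo '{"offsets":[[0, 0, 0, 0.0013, 0, 0, 0], [0, 0, 0, 0.0013, 0, 0, 0]]}' | python3 -m creep; echo '{"offsets":[[0, 0, 0, 0.0007, 0, 0, 0], [0, 0, 0, 0.0007, 0, 0, 0]]}' | python3 -m creep
```

```text
clock: 9.75
position: [0.6004, -0.0845, 0.0413]
tool_rot: [3.142, 0.0, 1.571]
force: [0.5, 1.0, -0.3]
grip_width: 0.0
finger_force: 0.0
clock: 10.0
position: [0.6005, -0.0846, 0.0408]
tool_rot: [3.141, -0.0, 1.571]
force: [-3.0, 0.6, 11.5]
grip_width: -0.0001
finger_force: 5.4
clock: 10.25
position: [0.6005, -0.0848, 0.0405]
tool_rot: [3.141, 0.0, 1.57]
force: [-4.8, -0.7, 14.7]
grip_width: 0.0001
finger_force: 7.2
```

Both antennas reach their stops at the same height. I'll go up and over to behind the lid.

Converted, -0.245 m / 0.75 = -0.3267, -0.185 m / 0.75 = -0.2467.

```bash
echo '{"offsets":[[0, 0, 0, -0.0067, 0, 0, 0], [0, 0, 0, -0.0867, 0, 0, 0], [0, 0, 0, -0.1667, 0, 0, 0], [0, 0, 0, -0.2467, 0, 0, 0], [0, 0, 0, -0.3267, 0, 0, 0]]}' | python3 -m creep; echo '{"offsets":[[0, 0, 0, -0.08, 0, 0, 0], [0, 0, 0, -0.16, 0, 0, 0], [0, 0.0533, -0.0133, -0.2, 0, 0, 0], [0, 0.1333, -0.0267, -0.2, 0, 0, 0], [0, 0.2133, -0.0467, -0.2, 0, 0, 0]]}' | python3 -m creep; echo '{"offsets":[[0, 0.08, 0, 0, 0, 0, 0], [0, 0.16, 0, 0, 0, 0, 0], [0, 0.24, 0, 0, 0, 0, 0], [0, 0.2867, 0, 0, 0, 0, 0], [0, 0.2867, 0, 0, 0, 0, 0]]}' | python3 -m creep
python3 - <<'E'
from h import *
np.set_printoptions(precision=3,suppress=True)
q,d=grab_frame("side");cv2.imwrite("pics/s3.png",cv2.resize(q[60:310,260:440],(432,600),interpolation=2))
p,d=grab_frame("top");np.savez("top3.npz",p=p,d=d);cv2.imwrite("pics/t3.png",p)
E
```

```text
clock: 10.88
position: [0.6001, -0.0845, 0.287]
tool_rot: [3.141, -0.0, 1.571]
force: [0.7, 0.3, 0.1]
grip_width: 0.0001
finger_force: 0.0
clock: 11.5
position: [0.5649, 0.077, 0.4351]
tool_rot: [3.141, -0.0, 1.57]
force: [0.8, -0.2, -0.7]
grip_width: -0.0002
finger_force: 0.0
clock: 12.12
position: [0.5645, 0.2934, 0.4338]
tool_rot: [-3.14, 0.0, 1.575]
force: [0.1, -0.6, 0.7]
grip_width: -0.0003
finger_force: 0.0
```

View pics/s3.png

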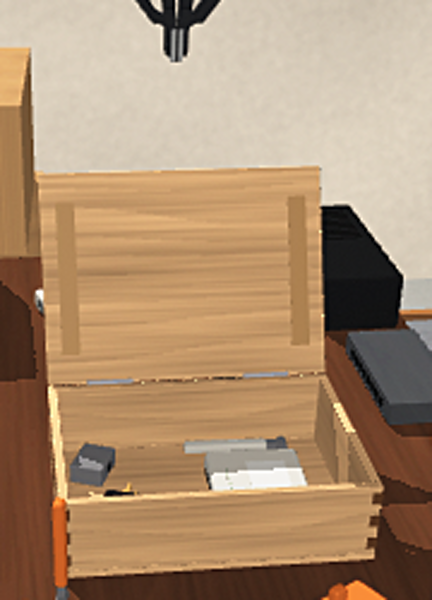

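View pics/t3.png

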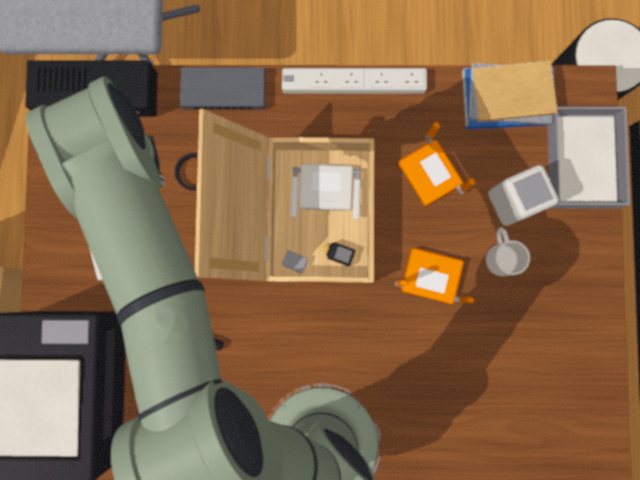

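Both antennas lie flat: top view x≈295 and x≈357 beside the router, which has not moved. The fingers are behind and above the lid. I'll lower and push the lid to upright.

Converted, 0.15 m / 0.75 = 0.2, 0.05 m / 0.75 = 0.0667.

```bash
echo '{"offsets":[[0, 0, 0, 0.0667, 0, 0, 0], [0, 0, 0, 0.1333, 0, 0, 0], [0, 0, 0, 0.2, 0, 0, 0], [0, 0, 0, 0.2, 0, 0, 0]]}' | python3 -m creep; echo '{"offsets":[[0, -0.04, 0, 0, 0, 0, 0], [0, -0.08, 0, -0.0133, 0, 0, 0], [0, -0.12, 0, -0.028, 0, 0, 0], [0, -0.16, 0, -0.0387, 0, 0, 0], [0, -0.1933, 0, -0.0427, 0, 0, 0]]}' | python3 -m creep
```

```text
clock: 12.72
position: [0.5644, 0.2886, 0.2827]
tool_rot: [-3.138, 0.003, 1.569]
force: [-0.5, 0.6, 0.7]
grip_width: 0.0002
finger_force: 0.0
clock: 13.35
position: [0.5662, 0.144, 0.3203]
tool_rot: [3.138, -0.002, 1.569]
force: [0.6, 3.2, -2.0]
grip_width: -0.0001
finger_force: 1.4
```

Converted, -0.148 m / 0.75 = -0.1973, -0.121 m / 0.75 = -0.1613.

```bash
echo '{"offsets":[[0, -0.04, 0, 0.0027, 0, 0, 0], [0, -0.08, 0, 0.0093, 0, 0, 0], [0, -0.1213, 0, 0.022, 0, 0, 0], [0, -0.1613, 0, 0.0413, 0, 0, 0], [0, -0.1973, 0, 0.0667, 0, 0, 0]]}' | python3 -m creep;  echo '{"offsets":[[0, -0.032, 0, 0.0299, 0, 0, 0], [0, -0.0592, 0, 0.0644, 0, 0, 0], [0, -0.0808, 0, 0.1027, 0, 0, 0], [0, -0.092, 0, 0.1299, 0, 0, 0], [0, -0.1, 0, 0.158, 0, 0, 0]]}' | python3 -m creep;  echo '{"offsets":[[0, -0.006, 0, 0.0287, 0, 0, 0], [0, -0.008, 0, 0.0427, 0, 0, 0], [0, -0.0087, 0, 0.052, 0, 0, 0], [0, -0.0087, 0, 0.0533, 0, 0, 0]]}' | python3 -m creep
```

```text
clock: 13.98
position: [0.5665, -0.0043, 0.2696]
tool_rot: [3.137, -0.001, 1.57]
force: [0.2, 2.4, -0.5]
grip_width: 0.0001
finger_force: 0.8
clock: 14.6
position: [0.5669, -0.079, 0.1504]
tool_rot: [3.138, -0.0, 1.569]
force: [-0.2, 0.4, 2.0]
grip_width: -0.0
finger_force: 0.5
clock: 15.1
position: [0.5659, -0.0841, 0.1089]
tool_rot: [3.141, -0.0, 1.571]
force: [0.3, -0.8, 0.5]
grip_width: 0.0
finger_force: 0.4
```

Converted, 0.004 m / 0.75 = 0.0053, 0.002 m / 0.75 = 0.0027.

```bash
echo '{"offsets":[[0, 0, 0, 0.0027, 0, 0, 0], [0, 0, 0, 0.0053, 0, 0, 0], [0, 0, 0, 0.0053, 0, 0, 0]]}' | python3 -m creep; echo '{"offsets":[[0, 0, 0, 0.0013, 0, 0, 0], [0, 0, 0, 0.0013, 0, 0, 0]]}' | python3 -m creep; echo '{"offsets":[[0, 0, 0, 0.0013, 0, 0, 0], [0, 0, 0, 0.0013, 0, 0, 0]]}' | python3 -m creep
```

```text
clock: 15.48
position: [0.5657, -0.0839, 0.1046]
tool_rot: [3.141, -0.0, 1.571]
force: [0.1, 0.9, 2.7]
grip_width: 0.0002
finger_force: 1.6
clock: 15.72
position: [0.5657, -0.0839, 0.1044]
tool_rot: [3.141, -0.0, 1.571]
force: [-5.2, 1.2, 21.1]
grip_width: -0.0003
finger_force: 10.8
clock: 15.98
position: [0.5659, -0.0839, 0.1043]
tool_rot: [3.14, -0.001, 1.571]
force: [-10.4, 2.3, 38.8]
grip_width: 0.0001
finger_force: 19.5
```

The lid is hard against the rim at z≈0.104, so it is shut. I'll retreat and verify.

Converted, -0.24 m / 0.75 = -0.32, -0.18 m / 0.75 = -0.24.

```bash
echo '{"offsets":[[0, 0, 0, -0.008, 0, 0, 0], [0, 0, 0, -0.08, 0, 0, 0], [0, 0, 0, -0.16, 0, 0, 0], [0, 0, 0, -0.24, 0, 0, 0], [0, 0, 0, -0.32, 0, 0, 0]]}' | python3 -m creep; echo '{"offsets":[[0, 0.08, 0, 0, 0, 0, 0], [0, 0.16, 0, 0, 0, 0, 0], [0, 0.24, 0, 0, 0, 0, 0], [0, 0.32, 0, 0, 0, 0, 0], [0, 0.32, 0, 0, 0, 0, 0]]}' | python3 -m creep
python3 - <<'E'
from h import *
p,d=grab_frame("top");P=cloud("top",d)
q,e=grab_frame("side");cv2.imwrite("pics/end.png",q)
S=cloud("side",e)
for n,C in(("top",P),("side",S)):
    for y in(-.11,-.05,0,.05,.1):
        m=(abs(C[...,0]-.66)<.05)&(abs(C[...,1]-y)<.01)&(C[...,2]<.13)&(C[...,2]>.05);print(n,y,m.sum(),np.median(C[m][:,2]) if m.any() else None)
E
```

```text
clock: 16.6
position: [0.5649, -0.0839, 0.3445]
tool_rot: [3.142, -0.0, 1.571]
force: [0.7, 0.2, -0.2]
grip_width: -0.0001
finger_force: 0.0
clock: 17.23
position: [0.5645, 0.1612, 0.3416]
tool_rot: [-3.14, -0.001, 1.578]
force: [0.7, -1.3, -0.6]
grip_width: -0.0003
finger_force: 0.0
top -0.11 375 0.10443267404579215
top -0.05 333 0.10462537763389013
top 0 379 0.10448117219468323
top 0.05 373 0.10402497829270341
top 0.1 345 0.10465875830643245
side -0.11 207 0.10376859722160703
side -0.05 153 0.10447552747662336
side 0 134 0.10427654510115164
side 0.05 122 0.10409840868606113
side 0.1 125 0.10464322713185459
```

View pics/end.png

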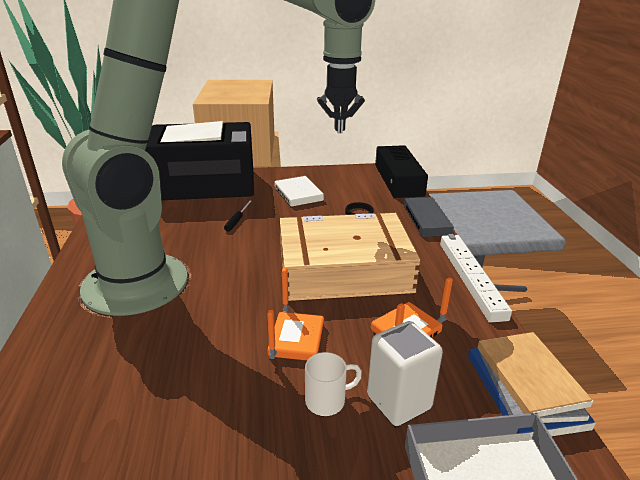

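The lid is flat and shut on the crate (280–418 × 215–298 px), level at 0.104 m throughout, and the arm is clear.

```bash
python3 -c "
from workcell import job;print(job.job_done())"
```

```text
the job is handed in; nothing more can be done
None
```

Both antennas are folded flat beside the router, the crate's lid is pressed fully shut, and the job is handed in at about 17 s on the robot's clock; the camera showed nothing else moved.

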